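# Load and clamp a glass blank in the circle cutter

## Robot

A 6-joint arm with a two-finger parallel gripper is mounted at the origin on the work surface. World frame = base frame: x ahead of the robot, y to its left, z up, the work surface at z = 0. Lengths are in m, angles in degrees, forces in N, time in s.
With the tool pointing down it reaches from about 0.35 to 0.875 m from the base axis. Payload 4.2 kg.
Tool frame: the origin (TCP) lies between the finger pads; the fingertips stand 11 mm ahead of it and the grasp point (between the pads) lies 8 mm behind it; z points along the fingers, y is the direction in which the jaws open and shut (so a half turn about z gives the same grasp; the last joint's range is limited). The gripper opens to 87 mm and grips with 3 to 60 N. Pads are 19 mm wide; open, the fingers measure 117 mm over their backs; the gripper's body (75 mm by 190 mm) begins 51 mm behind the grasp point.
Start: joints at [82.254, 22.042, 0.453, 0, -68.411, -14.817], TCP at [0.24, 0.577, 0.234] pointing down, gripper open.
Joint ranges: [-179.83, 179.83], [-69.29, 118.12], [-61.27, 80.66], [-181.25, 117.63], [-171.15, -9.14], [-177.46, 177.46]. Speed limits (degrees/s): [159.86, 159.86, 180, 180, 180, 180].

## Interface

Orientations are given as a 3x3 rotation matrix whose columns are the frame's x, y, z axes.
In Python, from station import sense, capture, get_calibration, finish_job, search_frame, cut_out gives the robot as it stands.
- The arm moves only by the tool arm_command, never from a script. Its argument "rows" is a list of rows, each an object with "fingers": the opening in per cent of the stroke, from 0 (shut) to 100 (fully open); "travel": the shift along the tool's x, y, z in cm, a list of three; "roll": the turn about the tool's z in degrees. A call has 1 to 10 rows; each row is the pose to reach, as a shift and turn from the pose commanded when the call began, along the tool's axes at that moment; what a row does not reach only later rows make up. A row lasts 1/10 s, in which the tool goes at most 50 mm and 8.59 degrees, less where a joint would pass 70% of its speed; a pose out of reach is approached as far as the arm can. A call with a gripper value outside its range is refused whole. The fingers move at their own pace and stop on an object; the grip force is fixed at half the most. Time passes only in rows, so rows that repeat a pose let the fingers close. It gives the time, the measured TCP pose, the force and the opening at its end, in the units of the state.
- sense(): the state, without advancing time (a new reading comes with each control period).
- capture(name): name is "scene" or "side" or "wrist"; returns (picture, depth): 480x640x3 uint8, red, green, blue; 480x640 float32, m along the optical axis (not along the pixel's ray), 0 where there is no reading.
- get_calibration(name): a dict with "fov_y" (degrees; the focal length in pixels is half the picture's height over the tangent of half this angle, whatever the lens; pixels are square), "cx", "cy" (the principal point, pixels), "origin" and "attitude" of the camera in the world; the wrist camera has in their place "mount" (4x4, takes a point from camera to tool coordinates, whose origin is the TCP and whose axes are the flange's). Camera axes: x right, y down, z forward; pixel columns grow to the right and rows downward; lengths in m; the calibration is good to about 2 mm. The wrist camera is an equidistant fisheye: a pixel r from the principal point sees the ray r / f radians off the axis. A picture is of the moment at which its call begins: read the wrist's pose just before it. get_calibration takes no time and is no camera call.
- finish_job(): hands the job in, once; it reports no verdict.
Trained networks look in the newest picture that a camera, given by its name, has taken for a name from the list of things; names that differ only in an ending like _2 or _b are one class to them, and where a whole thing is asked for, a point or a joint stands for the part that bears it (a point fixed in the world has none). Each returns a list of dicts, best first, with "p" (0 to 1); they miss things now and then, are a little off and sometimes report something else, mostly with a low value. They report only what shows in the picture. A call takes as long as a camera call. They do not tell look-alikes from the thing itself.
- search_frame(camera, label): "position" ([x, y, z] in m, in world coordinates, good to about 4 mm: the middle of the surface that is visible of it).
- cut_out(camera, label): "mask" (480x640 bool, what is visible of it).
The state is a dict: "time_s": time; "joints": joint angles; "joint_velocities": joint speeds; "effort": joint torques, N m; "tcp_pos": TCP position; "ee_rot": TCP orientation; "wrist_force": force on the tool from outside, world axes, zero at the start; "moment": the same for the moment, N m; "gripper_width": opening from 0.0 (shut) to 1.0 (fully open).
Only numpy, scipy, OpenCV 4.12 (cv2) and the standard library are available. Lean on these libraries where they do the work, as an engineer would, in place of code of your own. Each camera call takes 0.05 s, during which the arm holds its last target. There are 200 camera calls.

## Task

Get the circle cutter ready to score: slide the blue glass blank on its bed squarely home against the two steel stops, centred under the spindle, then turn only the small silver knob on top clockwise, by feel, until the pad holds the glass firmly - it should feel definitely tighter, but do not force it, glass cracks. Do not shift the big black handwheel under that knob, since it carries the cutting wheel, and leave everything else on the table where it is.

Things in the scene. Friction and masses are not known exactly. Their poses are not given: they have to be found in the camera images.
- stops (a point): green bench circle cutter, fixed to the table: bed 310 x 180 mm under a black rubber mat, mat 30 mm above the table, centre line yellow. This point: on the mat and that line, in the plane of the faces of two steel stops (18 mm wide, 12 mm tall, centred 24 mm either side). x points level along the line into the machine, the way the blank is pushed; z up. The bed spans x -240 to +70 mm.
- head: head of the cutter, fixed on the bed: column behind the stops, arm forward over the bed to a boss 48 mm across on the vertical spindle axis, top 110 mm over the table. Origin: on the spindle axis at mat height, 55 mm before the stops; axes as stops. Under the spindle hangs a red spring-loaded rubber pad, 22 mm across, its face 3 to 7 mm above the blank at the start (not measured).
- wheel_middle (a point): centre of the outer knob, a black knurled handwheel 64 mm across, from 84 to 99 mm over the mat, this point at 91.5 mm on the spindle axis. It carries, under the arm, the radius bar with the cutting wheel (lowest point 21 mm over the mat). Only friction holds it: it is shifted if rubbed, or if the knob that runs in its sleeve is turned with more than 0.27 N m.
- knob_middle (a point): centre of the inner knob, on the spindle axis: round knurled aluminium, red dot on top, 26 mm across, 29 mm tall, from 104 to 133 mm over the mat (5 mm clear above the handwheel), this point at 118.5 mm. No marks, clicks or rise. Clockwise from above lowers the pad 4 mm per rad, anticlockwise raises it. Turning it free takes about 0.13 N m. It stays as it is left.
- pad_axis (a point): point on the spindle axis on the mat, where the pad comes down (fixed; it does not tell the pad's height). Once the pad is on the glass, its spring adds 32 N of clamping per rad of the inner knob (8 N per mm), and the moment on the hand turning it rises from that of free turning by 0.004 N m per N: by 0.06 N m at 15 N. Below 8 N the glass is not firm, above 32 N it cracks.
- bar_end (a point): red end of the radius bar of the handwheel, 62 mm from the spindle axis, 45 mm over the mat; where it points shows how the handwheel stands (to the machine's left, +y of head, give or take 0.5 rad).
- blank_middle (a point): centre of the blank, a flat piece of translucent blue glass 150 mm long (x), 64 mm wide (y), 6 mm thick, 145 g; lies on the rubber mat, short of the stops and askew, its x axis roughly along the machine's x. Home: its far short edge touches both stops, i.e. its centre is 75 mm before stops, on the centre line. Gripped or pushed with over 40 N it cracks.
- pliers_blue: glass pliers with blue handles, lying, 140 mm long (origin at the pivot, on the table; jaws along x). Leave alone.
- pliers_navy: pliers with navy handles, lying, 140 mm long (origin at the pivot, on the table). Leave alone.
- glass_sheet: deep blue glass sheet 140 x 110 x 4 mm lying on the table (origin under its centre). Leave alone.
- spare_blank: amber glass blank 150 x 64 x 6 mm lying on the table (origin under its centre). Leave alone.
- disc: finished blue glass disc 52 mm across, 6 mm thick, lying on the table (origin under its centre). Leave alone.
- torch: black torch standing upright, 34 mm across, 110 mm tall (origin under its centre). Leave alone.
- cutter_pen: pencil glass cutter, black handle and brass head, lying, 145 mm long, 12 mm thick (origin under its middle). Leave alone.
There are look-alikes about, which are no part of the job. What is meant by the part that bears blank_middle is not pink, and is the smaller of those in its own colour.

How it is judged (in metres and radians):
On the way, in this order (a step that is already met when the one before it is completed fails the run):
1. the blank is home: far edge within 3 mm of the stops, square within 0.05 rad, centred within 7 mm, flat on the mat, the pad not yet pressing (x of blank_middle in the frame of stops above -0.078 m and y of blank_middle in the frame of stops between -0.007 and 0.007 m and angle between the x axis of blank_middle and the x axis of stops, either way round below 0.05 rad and z of blank_middle in the frame of stops below 0.006 m and contact force between head and blank below 1 N), for 0.2 s.
2. the pad clamps the glass with 8 to 30 N (contact force between head and blank between 8 and 30 N), for 0.2 s.
At the end, for the whole second after the job is handed in: The blank lies flat on the mat, far edge within 3 mm of the stops, square within 0.05 rad, centred within 7 mm; the pad clamps it with 8 to 30 N; the end of the handwheel's bar is within 4 mm of where it began (all of step 2 and x of blank_middle in the frame of stops above -0.078 m and y of blank_middle in the frame of stops between -0.007 and 0.007 m and angle between the x axis of blank_middle and the x axis of stops, either way round below 0.05 rad and z of blank_middle in the frame of stops below 0.006 m and distance of bar_end from where it was at the start of the episode below 0.004 m and linear speed of blank below 0.01 m/s); the robot touches nothing.
It fails at once if the glass is clamped with more than 32 N and cracks (contact force between head and blank above 32 N).
It fails at once if the handwheel with the cutting wheel is shifted (bar end more than 4 mm from where it began) (distance of bar_end from where it was at the start of the episode above 0.004 m).
It fails at once if the blank is squeezed or pushed with more than 40 N (contact force between the fingers and blank above 40 N).
It fails at once if something else on the table is moved by more than 20 mm (distance of any of pliers_blue, pliers_navy, glass_sheet, spare_blank, disc, torch, cutter_pen from where it was at the start of the episode above 0.02 m).
It also fails if it takes over 72 s, if anything falls off the work surface, if the arm or the gripper's body presses on something with over 40 N, if the wrist force passes 120 N, or if a joint passes its speed limit or range.

## Working session

There is one attempt and no reset: what is moved stays moved. The work goes in short steps, Python scripts to look and compute and a tool call to move; the robot and the scene stay as the last step left them, time stands still between calls to the robot, and variables do not carry over. Pictures are saved under pics/ and viewed, about 8 in all and at most 12, crops included, and the job is handed in when it is done.

Besides the shell and the picture viewer there is one more tool, called after ">>>" by a JSON object that holds its "api" and its "payload". arm_command: Moves the arm, as the interface text tells. Its arguments: {"type":"object","properties":{"rows":{"type":"array","items":{"type":"object","properties":{"fingers":{"type":"number"},"travel":{"type":"array","items":{"type":"number"}},"roll":{"type":"number"}}}}},"required":["rows"]}

```bash
mkdir -p pics; cat > h.py <<'E'
import numpy as np, cv2
from station import *
def save(im,n): cv2.imwrite('pics/'+n,cv2.cvtColor(im,cv2.COLOR_RGB2BGR))
def pts(cam,depth):
    c=get_calibration(cam); f=240/np.tan(np.radians(c['fov_y'])/2)
    v,u=np.mgrid[:480,:640]
    P=np.stack([(u-c['cx'])/f*depth,(v-c['cy'])/f*depth,depth],-1)
    return P@np.array(c['attitude']).T+np.array(c['origin'])
def proj(cam,p):
    c=get_calibration(cam); f=240/np.tan(np.radians(c['fov_y'])/2)
    q=(np.atleast_2d(p)-np.array(c['origin']))@np.array(c['attitude'])
    return np.c_[q[:,0]/q[:,2]*f+c['cx'],q[:,1]/q[:,2]*f+c['cy']]
E
python3 - <<'E'
from h import *
np.set_printoptions(precision=4,suppress=True)
s=sense();print(s['time_s'],s['tcp_pos'],np.array(s['ee_rot']),s['wrist_force'],s['moment'])
for c in ['scene','side']:
    im,d=capture(c);save(im,c+'0.png');np.save(c+'0.npy',d)
    print({k:np.array(v) for k,v in get_calibration(c).items()})
    for n in ['stops','head','blank_middle','knob_middle','wheel_middle','bar_end','pad_axis']:
        print(c,n,[(np.round(r['position'],4),round(r['p'],2)) for r in search_frame(c,n)][:4])
E
```

```text
0.0 [0.2396 0.5766 0.2324] [[ 0.9234 -0.3839 -0.0007]
 [-0.3839 -0.9234 -0.0021]
 [ 0.0001  0.0022 -1.    ]] [ 0.4677 -0.18   -0.1367] [-0.0263 -0.0558 -0.0084]
{'fov_y': array(56.3274), 'cx': array(325.0518), 'cy': array(243.204), 'origin': array([1.2433, 0.1508, 0.8442]), 'attitude': array([[-0.1463,  0.6878, -0.711 ],
       [ 0.9892,  0.0959, -0.1107],
       [-0.008 , -0.7195, -0.6944]])}
scene stops [(array([0.6334, 0.1096, 0.0288]), 0.74)]
scene head [(array([0.6731, 0.0909, 0.1048]), 0.62)]
scene blank_middle [(array([ 0.6056, -0.169 ,  0.0109]), 0.86), (array([0.5654, 0.1199, 0.0334]), 0.77)]
scene knob_middle [(array([0.6268, 0.09  , 0.1576]), 0.45)]
scene wheel_middle [(array([0.6265, 0.0977, 0.1266]), 0.95), (array([0.6325, 0.1097, 0.0283]), 0.45)]
scene bar_end [(array([0.6312, 0.0942, 0.1203]), 0.61)]
scene pad_axis [(array([0.6754, 0.0888, 0.1102]), 0.94), (array([ 0.4725, -0.4451,  0.0062]), 0.38)]
{'fov_y': array(45.4098), 'cx': array(315.9124), 'cy': array(230.0232), 'origin': array([0.4364, 1.1277, 0.9398]), 'attitude': array([[-0.9979, -0.0519,  0.04  ],
       [-0.0629,  0.5871, -0.8071],
       [ 0.0184, -0.8079, -0.5891]])}
side stops [(array([0.5662, 0.1436, 0.029 ]), 0.81)]
side head [(array([0.6483, 0.0973, 0.1052]), 0.93)]
side blank_middle [(array([0.3149, 0.1506, 0.0027]), 0.86), (array([0.5614, 0.1028, 0.0347]), 0.7), (array([ 0.5882, -0.1697,  0.0102]), 0.58)]
side knob_middle [(array([0.6156, 0.1014, 0.1534]), 0.7), (array([ 0.3706, -0.3429,  0.0677]), 0.6)]
side wheel_middle [(array([0.6189, 0.1004, 0.1314]), 0.63)]
side bar_end [(array([0.6199, 0.1055, 0.1264]), 0.8)]
side pad_axis [(array([0.6477, 0.099 , 0.1038]), 0.76)]
```

View pics/scene0.png

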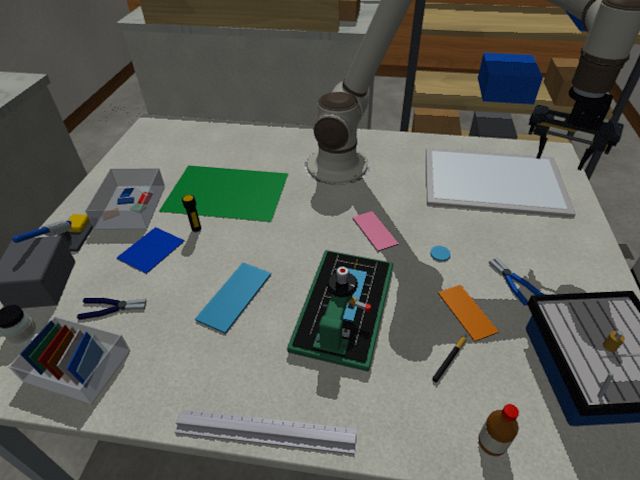

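View pics/side0.png

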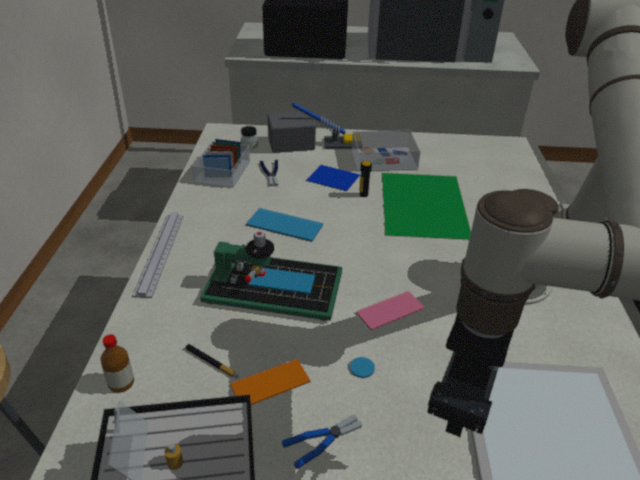

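Blank candidates are light blue on the mat (side px 285,280), larger light blue on the table (side 285,224; scene 233,297) and pink (scene 375,230). The one on the mat fits: it is blue and the smaller. I'll measure the bed, blank and knob and crop to confirm.

```bash
python3 - <<'E'
from h import *
np.set_printoptions(precision=4,suppress=True)
for c in ['scene','side']:
    d=np.load(c+'0.npy'); P=pts(c,d); im=cv2.cvtColor(cv2.imread(f'pics/{c}0.png'),cv2.COLOR_BGR2RGB).astype(int)
    reg=(P[...,0]>.35)&(P[...,0]<.8)&(P[...,1]>-.05)&(P[...,1]<.25)&(d>0)
    bed=reg&(P[...,2]>.018)&(P[...,2]<.045)
    hsv=cv2.cvtColor(im.astype(np.uint8),cv2.COLOR_RGB2HSV)
    blue=bed&(hsv[...,0]>90)&(hsv[...,0]<115)&(hsv[...,1]>100)
    print(c,'mat z',np.median(P[bed&~blue][:,2]),'blank z',np.median(P[blue][:,2]),blue.sum())
    for n,m in [('bed',bed),('blank',blue)]:
        r=cv2.minAreaRect(P[m][:,:2].astype(np.float32)); print(n,r, cv2.boxPoints(r).tolist())
    for n,a,b in [('knob',.150,.18),('knobtop',.159,.167),('wheel',.116,.132)]:
        m=reg&(P[...,2]>a)&(P[...,2]<b); q=P[m][:,:2].astype(np.float32)
        print(n,m.sum(),cv2.minEnclosingCircle(q),np.median(P[m][:,2]))
    red=reg&(P[...,2]>.06)&(P[...,2]<.1)&((hsv[...,0]<8)|(hsv[...,0]>172))&(hsv[...,1]>150)
    v,u=np.nonzero(red); print('red',P[red].mean(0) if red.any() else None, u.mean() if len(u) else 0,v.mean() if len(u) else 0)
a=cv2.imread('pics/scene0.png')[235:375,275:410]; b=cv2.imread('pics/side0.png')[220:325,195:355]
a=cv2.resize(a,(400,415),interpolation=cv2.INTER_CUBIC); b=cv2.resize(b,(400,415*1),interpolation=cv2.INTER_CUBIC)
cv2.imwrite('pics/crop.png',np.hstack([a,b]))
E
```

```text
scene mat z 0.027721248158821488 blank z 0.033682903748528614 434
bed ((0.5897424817085266, 0.09326758980751038), (0.1802935004234314, 0.3142920136451721), 83.01160430908203) [[0.4227959215641022, 0.02291024476289749], [0.7347530126571655, -0.015329129993915558], [0.7566890716552734, 0.16362494230270386], [0.4447319507598877, 0.2018643021583557]]
blank ((0.6097348928451538, 0.09535869210958481), (0.12494903057813644, 0.25239160656929016), 76.35186004638672) [[0.47236108779907227, 0.0644252598285675], [0.7176259160041809, 0.0048712678253650665], [0.7471086978912354, 0.1262921243906021], [0.5018438696861267, 0.18584612011909485]]
knob 128 ((0.6209285855293274, 0.08960096538066864), 0.014206989668309689) 0.1600298314494059
knobtop 81 ((0.6214643716812134, 0.09083565324544907), 0.01304639782756567) 0.1610029209059528
wheel 483 ((0.6206517815589905, 0.08994495868682861), 0.034438006579875946) 0.1267026418730557
red [0.6419 0.1483 0.0767] 367.7631578947368 307.7368421052632
side mat z 0.029058821302497595 blank z 0.035224255849047204 1172
bed ((0.588158905506134, 0.09311159700155258), (0.1
[... 172 characters left out ...]
6737347841262817], [0.4465009570121765, 0.2063053995370865]]
blank ((0.5874797105789185, 0.09912539273500443), (0.12759093940258026, 0.25016188621520996), 85.67845916748047) [[0.45794716477394104, 0.04493660479784012], [0.7073978185653687, 0.026085995137691498], [0.7170122861862183, 0.15331417322158813], [0.46756160259246826, 0.17216479778289795]]
knob 107 ((0.6196703314781189, 0.09053986519575119), 0.01590789668262005) 0.16105354021486717
knobtop 70 ((0.6177626252174377, 0.09032164514064789), 0.014500116929411888) 0.16243883247764834
wheel 375 ((0.6176528334617615, 0.09230082482099533), 0.03424398601055145) 0.12756351337511673
red [0.6387 0.149  0.0784] 247.26666666666668 278.73333333333335
```

View pics/crop.png

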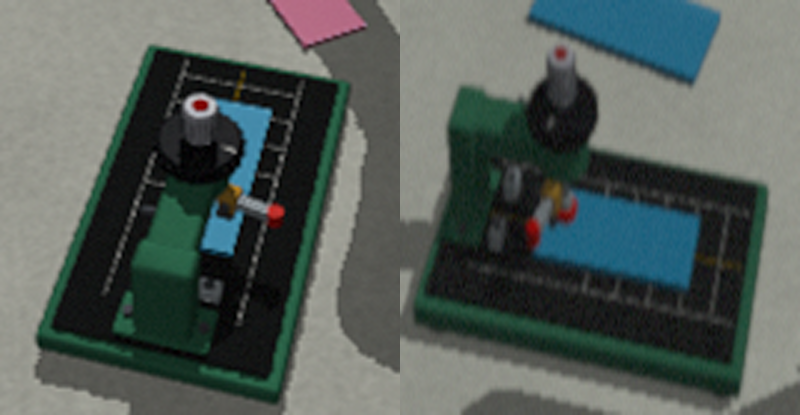

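The crop confirms it: the blue blank lies on the mat under the spindle, askew, with red bar end pointing to the machine's left. Next is its pose in the machine frame.

```bash
cat >> h.py <<'E'
A=np.radians(-7.1); R2=np.array([[np.cos(A),-np.sin(A)],[np.sin(A),np.cos(A)]]); S=np.array([0.6730,0.0832])
def toM(p): return (np.asarray(p)[...,:2]-S)@R2
def blank(c,im,d,zr=(.026,.045)):
    P=pts(c,d); hsv=cv2.cvtColor(im,cv2.COLOR_RGB2HSV); M=toM(P)
    m=(np.abs(P[...,2]-.034)<.008)&(hsv[...,0]>90)&(hsv[...,0]<112)&(hsv[...,1]>140)&(hsv[...,2]>70)&(M[...,0]<.01)&(M[...,0]>-.24)&(np.abs(M[...,1])<.075)
    n,l,st,_=cv2.connectedComponentsWithStats(m.astype(np.uint8)); k=1+np.argmax(st[1:,4]); m=l==k
    # intersect pixel rays with the glass top plane z=0.036
    o=np.array(get_calibration(c)['origin']); D=P-o; Q=o+D*((.036-o[2])/D[...,2])[...,None]
    return m,toM(Q),M
E
python3 - <<'E'
from h import *
np.set_printoptions(precision=4,suppress=True)
for c in ['scene','side']:
    d=np.load(c+'0.npy'); im=cv2.cvtColor(cv2.imread(f'pics/{c}0.png'),cv2.COLOR_BGR2RGB)
    m,M,_=blank(c,im,d); q=M[m].astype(np.float32)
    print(c,m.sum()); r=cv2.minAreaRect(q); print(r); print(cv2.boxPoints(r))
    for a in np.arange(-.19,0,.015):
        s=q[(q[:,0]>a)&(q[:,0]<a+.015)]
        if len(s)>3: print(round(a+.0075,4),s[:,1].min(),s[:,1].max(),len(s))
    # yellow centre line
    hsv=cv2.cvtColor(im,cv2.COLOR_RGB2HSV);P=pts(c,d);MM=toM(P)
    y=(hsv[...,0]>15)&(hsv[...,0]<30)&(hsv[...,1]>130)&(hsv[...,2]>60)&(MM[...,0]>-.24)&(MM[...,0]<.05)&(abs(MM[...,1])<.03)&(abs(P[...,2]-.03)<.006)
    print('yellow',y.sum(),MM[y].mean(0) if y.any() else 0, MM[y].min(0),MM[y].max(0))
E
```

```text
scene 235
((-0.13798688352108002, 0.023044006898999214), (0.10148727148771286, 0.04171163961291313), 21.164758682250977)
[[-0.1928  0.0242]
 [-0.1778 -0.0147]
 [-0.0831  0.0219]
 [-0.0982  0.0608]]
-0.1825 -0.014726048 0.030586049 15
-0.1675 -0.010825165 0.03125435 72
-0.1525 0.004609121 0.032237515 44
-0.1375 0.018089937 0.032210343 29
-0.1225 0.021204483 0.031875048 24
-0.1075 0.015539448 0.03218396 30
-0.0925 0.016208658 0.0324878 21
yellow 10 [-0.2038 -0.0019] [-0.2184 -0.0036] [-0.1922 -0.0001]
side 1021
((-0.10849329829216003, -0.0016401857137680054), (0.1479809731245041, 0.06776560097932816), 0.17318905889987946)
[[-0.1826  0.032 ]
 [-0.1824 -0.0357]
 [-0.0344 -0.0353]
 [-0.0346  0.0325]]
-0.1825 -0.031896397 0.031054372 55
-0.1675 -0.035683848 0.031533033 120
-0.1525 -0.03518219 0.031510998 116
-0.1375 -0.035326913 0.031488884 119
-0.1225 -0.03547217 0.03194784 116
-0.1075 -0.03460923 0.031926423 116
-0.0925 -0.03410494 0.03190493 115
-0.0775 -0.034753684 0.031399656 116
-0.0625 -0.03540488 0.03236701 85
-0.0475 0.0021088487 0.032346223 51
-0.0325 0.0055683996 0.031839985 12h.py:20: RuntimeWarning: divide by zero encountered in divide
  o=np.array(get_calibration(c)['origin']); D=P-o; Q=o+D*((.036-o[2])/D[...,2])[...,None]
h.py:20: RuntimeWarning: invalid value encountered in multiply
  o=np.array(get_calibration(c)['origin']); D=P-o; Q=o+D*((.036-o[2])/D[...,2])[...,None]
Traceback (most recent call last):
ValueError: zero-size array to reduction operation minimum which has no identity
```

```bash
python3 - 2>/dev/null <<'E'
from h import *
np.set_printoptions(precision=4,suppress=True)
for c in ['scene','side']:
    d=np.load(c+'0.npy'); P=pts(c,d); M=toM(P); bed=(P[...,2]>.018)&(P[...,2]<.045)&(M[...,0]>-.28)&(M[...,0]<.11)&(abs(M[...,1])<.13)
    q=M[bed]
    for ax,rng in ((0,np.arange(-.22,.06,.01)),(1,np.arange(-.08,.08,.01))):
        lo=[];hi=[];t=[]
        for a in rng:
            s=q[(q[:,ax]>a)&(q[:,ax]<a+.01)][:,1-ax]
            if len(s)>5: lo.append(np.min(s));hi.append(np.max(s));t.append(a+.005)
        for n,v in(('lo',lo),('hi',hi)):
            k=np.polyfit(t,v,1); r=np.array(v)-np.polyval(k,t); g=abs(r)<.003; k=np.polyfit(np.array(t)[g],np.array(v)[g],1)
            print(c,'edge along',ax,n,'slope deg',np.degrees(np.arctan(k[0])).round(2),'at0',k[1].round(4),g.sum(),np.std(r).round(4))
s=sense();print(s['joints'])
c=get_calibration('wrist');print(c['fov_y'],c['cx'],c['cy'],np.array(c['mount']))
E
```

```text
scene edge along 0 lo slope deg 0.12 at0 -0.0892 29 0.0005
scene edge along 0 hi slope deg 0.14 at0 0.0897 29 0.0002
scene edge along 1 lo slope deg 0.57 at0 -0.2369 14 0.002
scene edge along 1 hi slope deg -0.32 at0 0.0723 16 0.0005
side edge along 0 lo slope deg 18.02 at0 -0.0388 2 0.0237
side edge along 0 hi slope deg 0.22 at0 0.0921 29 0.0009
side edge along 1 lo slope deg -0.24 at0 -0.2394 16 0.0006
side edge along 1 hi slope deg 34.43 at0 0.0454 2 0.0266
[ 82.2555  22.0382   0.4508  -0.0003 -68.4109 -14.8153]
65.70646984690485 320.8560279321081 238.75154197421094 [[-0.0002 -0.9685 -0.2492  0.0671]
 [ 1.     -0.     -0.0006  0.0001]
 [ 0.0006 -0.2492  0.9685 -0.1513]
 [ 0.      0.      0.      1.    ]]
```

```bash
cat >> h.py <<'E'
S=np.array([0.6730,0.0830]); A=np.radians(-7.0); R2=np.array([[np.cos(A),-np.sin(A)],[np.sin(A),np.cos(A)]])
def plan(mx,my,z,yaw_rel):
    s=sense(); p=np.array(s['tcp_pos']); R=np.array(s['ee_rot'])
    t=np.r_[S+R2@np.array([mx,my]),z]; cur=np.degrees(np.arctan2(R[1,0],R[0,0])); 
    roll=-(yaw_rel-7.0-cur)
    print('t',s['time_s'],'tcp M',toM(p).round(4),p[2].round(4),'yaw rel',round(cur+7,2),'j',np.round(s['joints'],1))
    print('target',t.round(4),'travel cm',(R.T@(t-p)*100).round(2),'roll',round(roll,2),round((roll+180)%360-180,2))
    print('F',np.round(s['wrist_force'],2),'Mo',np.round(s['moment'],3),'w',round(s['gripper_width'],3))
E
python3 -c "
from h import *
plan(-.225,-.0015,.15,180)"
```

```text
t 0.8 tcp M [-0.4902  0.4377] 0.2336 yaw rel -15.56 j [ 82.3  22.    0.5  -0.  -68.4 -14.8]
target [0.4495 0.1089 0.15  ] travel cm [37.33 35.19  8.36] roll -195.56 164.44
F [-0.7   0.29  0.24] Mo [-0.034  0.006 -0.011] w 1.001
```

>>> {"api": "arm_command", "payload": {"rows": [{"travel": [4,3.5,0.8],"roll": 8.5,"fingers": 40},{"travel": [8,7,1.6],"roll": 17,"fingers": 40},{"travel": [12,10.5,2.4],"roll": 25.5,"fingers": 40},{"travel": [16,14,3.2],"roll": 34,"fingers": 40},{"travel": [20,17.5,4],"roll": 42.5,"fingers": 40},{"travel": [24,21,4.8],"roll": 51,"fingers": 40},{"travel": [28,24.5,5.6],"roll": 59.5,"fingers": 40},{"travel": [32,28,6.4],"roll": 68,"fingers": 40},{"travel": [35,32,7.4],"roll": 76.5,"fingers": 40},{"travel": [37.3,35.2,8.4],"roll": 85,"fingers": 40}]}}

```text
time_s: 1.8
tcp_pos: [0.4446, 0.1273, 0.1545]
ee_rot: [[-0.307, -0.952, 0.002], [-0.952, 0.307, 0.001], [-0.001, -0.002, -1.0]]
wrist_force: [0.9, 0.7, -0.7]
gripper_width: 0.401
```

```bash
python3 -c "
from h import *
plan(-.225,-.0015,.15,180)"
```

```text
t 1.8 tcp M [-0.2321  0.0161] 0.1545 yaw rel -100.89 j [ 36.2  10.8 -28.3   0.  -50.8 -54.1]
target [0.4495 0.1089 0.15  ] travel cm [ 1.6  -1.03  0.45] roll -280.89 79.11
F [ 0.9   0.72 -0.66] Mo [ 0.096 -0.16   0.026] w 0.401
```

>>> {"api": "arm_command", "payload": {"rows": [{"travel": [0,0,0],"roll": 8.5,"fingers": 40},{"travel": [0,0,0],"roll": 17,"fingers": 40},{"travel": [0,0,0],"roll": 25.5,"fingers": 40},{"travel": [0,0,0],"roll": 34,"fingers": 40},{"travel": [0,0,0],"roll": 42.5,"fingers": 40},{"travel": [0,0,0],"roll": 51,"fingers": 40},{"travel": [0,0,0],"roll": 59.5,"fingers": 40},{"travel": [0,0,0],"roll": 68,"fingers": 40},{"travel": [0,0,0],"roll": 76.5,"fingers": 40},{"travel": [0,0,0],"roll": 79.5,"fingers": 40}]}}

```text
time_s: 2.8
tcp_pos: [0.4437, 0.1289, 0.1544]
ee_rot: [[-0.992, 0.127, 0.0], [0.127, 0.992, 0.0], [-0.0, 0.0, -1.0]]
wrist_force: [1.2, -0.8, -0.9]
gripper_width: 0.4
```

```bash
cat >> h.py <<'E'
def wproj_img(z=.036,xr=(-.25,.02),yr=(-.08,.08),px=.0005):
    """orthophoto of plane z in machine frame from wrist fisheye"""
    s=sense(); im,d=capture('wrist'); c=get_calibration('wrist'); f=240/np.tan(np.radians(c['fov_y'])/2)
    T=np.array(c['mount']); R=np.array(s['ee_rot']); p=np.array(s['tcp_pos'])
    X,Y=np.meshgrid(np.arange(*xr,px),np.arange(yr[1],yr[0],-px))
    W=np.concatenate([S+np.stack([X,Y],-1)@R2.T,np.full(X.shape+(1,),z)],-1)
    C=((W-p)@R-T[:3,3])@T[:3,:3]
    th=np.arctan2(np.hypot(C[...,0],C[...,1]),C[...,2]); k=f*th/np.maximum(np.hypot(C[...,0],C[...,1]),1e-9)
    o=cv2.remap(im,(c['cx']+k*C[...,0]).astype(np.float32),(c['cy']+k*C[...,1]).astype(np.float32),cv2.INTER_LINEAR)
    return im,d,o
E
python3 -c "
from h import *
plan(-.225,-.0015,.043,180)
im,d,o=wproj_img(); save(o,'ortho1.png'); save(im,'w1.png')
print(search_frame('wrist','blank_middle'),toM(search_frame('wrist','stops')[0]['position']))
"
```

```text
t 2.8 tcp M [-0.2331  0.0176] 0.1544 yaw rel 179.73 j [  36.4   10.8  -28.2    0.   -50.9 -133.7]
target [0.4495 0.1089 0.043 ] travel cm [-0.82 -1.91 11.14] roll -0.27 -0.27
F [ 1.24 -0.79 -0.87] Mo [ 0.002 -0.178 -0.018] w 0.4
[{'position': [0.5326, 0.1071, 0.0354], 'p': 0.82}, {'position': [0.3162, 0.1463, 0.0059], 'p': 0.75}, {'position': [0.5255, -0.1232, 0.0097], 'p': 0.57}] [-0.21032844  0.01034452]
```

View pics/ortho1.png

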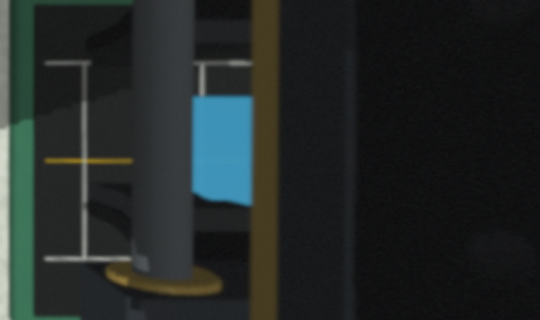

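The orthophoto shows the yellow line at row 160 (y=0) with the grid lines level, so my frame is right. The blank's left edge is at row 97 (y=+31.5 mm) and level, so it needs almost only a straight push.

>>> {"api": "arm_command", "payload": {"rows": [{"travel": [-1.0,-1.8,4],"roll": 0,"fingers": 40},{"travel": [-1.0,-1.8,7],"roll": 0,"fingers": 40},{"travel": [-1.0,-1.8,9],"roll": 0,"fingers": 40},{"travel": [-1.0,-1.8,10.5],"roll": 0,"fingers": 40},{"travel": [-1.0,-1.8,11.1],"roll": 0,"fingers": 40},{"travel": [-1.0,-1.8,11.1],"roll": 0,"fingers": 40},{"travel": [-1.0,-1.8,11.1],"roll": 0,"fingers": 40}]}}

```text
time_s: 3.65
tcp_pos: [0.4519, 0.1101, 0.0438]
ee_rot: [[-0.992, 0.122, 0.001], [0.122, 0.992, 0.001], [-0.001, 0.001, -1.0]]
wrist_force: [0.9, -0.1, 0.4]
gripper_width: 0.402
```

```bash
python3 -c "
from h import *
plan(-.165,0,.043,180)"
```

```text
t 3.65 tcp M [-2.228e-01 -1.000e-04] 0.0438 yaw rel 179.97 j [  33.8   20.8  -35.2    0.   -34.  -130.8]
target [0.5092 0.1031 0.043 ] travel cm [-5.78  0.01  0.08] roll -0.03 -0.03
F [ 0.9  -0.05  0.4 ] Mo [ 0.001 -0.184  0.027] w 0.402
```

>>> {"api": "arm_command", "payload": {"rows": [{"travel": [-1,0,0],"roll": 0,"fingers": 40},{"travel": [-2,0,0],"roll": 0,"fingers": 40},{"travel": [-2.6,0,0],"roll": 0,"fingers": 40},{"travel": [-3.1,0,0],"roll": 0,"fingers": 40},{"travel": [-3.6,0,0],"roll": 0,"fingers": 40},{"travel": [-4.1,0,0],"roll": 0,"fingers": 40},{"travel": [-4.5,0,0],"roll": 0,"fingers": 40},{"travel": [-4.9,0,0],"roll": 0,"fingers": 40},{"travel": [-5.3,0,0],"roll": 0,"fingers": 40},{"travel": [-5.3,0,0],"roll": 0,"fingers": 40}]}}

```text
time_s: 4.65
tcp_pos: [0.5047, 0.1033, 0.0432]
ee_rot: [[-0.992, 0.123, 0.001], [0.123, 0.992, 0.0], [-0.001, 0.0, -1.0]]
wrist_force: [-0.2, -0.0, 0.4]
gripper_width: 0.401
```

```bash
python3 -W ignore -c "
from h import *
plan(-.16,0,.043,180)
im,d=capture('side'); m,M,_=blank('side',im,d); q=M[m].astype(np.float32)
print(m.sum(),cv2.minAreaRect(q),q.min(0),q.max(0))
for a in np.arange(-.17,0,.015):
  s=q[(q[:,0]>a)&(q[:,0]<a+.015)]
  if len(s)>3: print(round(a+.0075,4),s[:,1].min(),s[:,1].max(),len(s))
"
```

```text
t 4.65 tcp M [-0.1695 -0.0004] 0.0432 yaw rel 179.93 j [  29.6   24.5  -28.3    0.   -37.2 -126.7]
target [0.5142 0.1025 0.043 ] travel cm [-0.95  0.04  0.02] roll -0.07 -0.07
F [-0.19 -0.03  0.45] Mo [ 0.007 -0.185 -0.029] w 0.401
563 ((-0.09646166115999222, -0.0010978356003761292), (0.06740882247686386, 0.1231607124209404), 89.4034652709961) [-0.15774116 -0.03508524] [-0.03456801  0.03283356]
-0.1625 0.017869506 0.031982083 6
-0.1475 0.012894423 0.032457557 37
-0.1325 0.013291742 0.031930782 33
-0.1175 0.0017429363 0.032833558 43
-0.1025 -0.03373216 0.03230563 99
-0.0875 -0.033906367 0.032254633 114
-0.0725 -0.035085242 0.031723764 116
-0.0575 -0.034081217 0.03215209 71
-0.0425 0.0033826611 0.03161915 43
```

>>> {"api": "arm_command", "payload": {"rows": [{"travel": [-0.2,0,0],"roll": 0,"fingers": 40},{"travel": [-0.4,0,0],"roll": 0,"fingers": 40},{"travel": [-0.6,0,0],"roll": 0,"fingers": 40},{"travel": [-0.7,0,0],"roll": 0,"fingers": 40},{"travel": [-0.8,0,0],"roll": 0,"fingers": 40}]}}

```text
time_s: 5.2
tcp_pos: [0.5119, 0.1022, 0.0431]
ee_rot: [[-0.992, 0.123, -0.0], [0.123, 0.992, -0.0], [0.0, -0.0, -1.0]]
wrist_force: [-1.2, 0.1, 1.0]
gripper_width: 0.399
```

>>> {"api": "arm_command", "payload": {"rows": [{"travel": [-0.05,0,0],"roll": 0,"fingers": 40},{"travel": [-0.1,0,0],"roll": 0,"fingers": 40}]}}

```text
time_s: 5.4
tcp_pos: [0.5128, 0.102, 0.0431]
ee_rot: [[-0.992, 0.123, -0.0], [0.123, 0.992, -0.0], [0.0, -0.0, -1.0]]
wrist_force: [-1.6, -0.4, 1.3]
gripper_width: 0.401
```

>>> {"api": "arm_command", "payload": {"rows": [{"travel": [-0.05,0,0],"roll": 0,"fingers": 40},{"travel": [-0.1,0,0],"roll": 0,"fingers": 40}]}}

```text
time_s: 5.6
tcp_pos: [0.5129, 0.1018, 0.0431]
ee_rot: [[-0.992, 0.123, -0.002], [0.123, 0.992, -0.001], [0.002, -0.001, -1.0]]
wrist_force: [-5.8, 1.2, 2.9]
gripper_width: 0.401
```

>>> {"api": "arm_command", "payload": {"rows": [{"travel": [-0.05,0,0],"roll": 0,"fingers": 40},{"travel": [-0.05,0,0],"roll": 0,"fingers": 40},{"travel": [-0.05,0,0],"roll": 0,"fingers": 40}]}}

```text
time_s: 5.9
tcp_pos: [0.513, 0.1017, 0.043]
ee_rot: [[-0.992, 0.123, -0.003], [0.123, 0.992, -0.001], [0.003, -0.001, -1.0]]
wrist_force: [-6.5, 1.6, 3.2]
gripper_width: 0.399
```

```bash
python3 -W ignore -c "
from h import *
plan(-.19,0,.043,180)
im,d=capture('side'); m,M,_=blank('side',im,d); q=M[m].astype(np.float32)
print(m.sum(),q.min(0),q.max(0))
for a in np.arange(-.17,0,.015):
  s=q[(q[:,0]>a)&(q[:,0]<a+.015)]
  if len(s)>3: print(round(a+.0075,4),s[:,1].min(),s[:,1].max(),len(s))
"
```

```text
t 5.9 tcp M [-0.1611 -0.0009] 0.043 yaw rel 179.93 j [ 2.90e+01  2.52e+01 -2.70e+01 -1.00e-01 -3.80e+01 -1.26e+02]
target [0.4844 0.1062 0.043 ] travel cm [2.89 0.09 0.01] roll -0.07 -0.07
F [-6.54  1.61  3.24] Mo [6.870e-01 1.473e+00 1.000e-03] w 0.399
493 [-0.15087937 -0.03508524] [-0.03555004  0.03235645]
-0.1475 0.012894423 0.03145443 25
-0.1325 0.012808536 0.031930782 34
-0.1175 0.012238227 0.032356452 38
-0.1025 -0.0099988775 0.031827636 54
-0.0875 -0.034908533 0.03177579 111
-0.0725 -0.035085242 0.031723764 116
-0.0575 -0.034081217 0.03167155 71
-0.0425 0.0033826611 0.032100547 44
```

>>> {"api": "arm_command", "payload": {"rows": [{"travel": [1,0,0],"roll": 0,"fingers": 40},{"travel": [3,0,0],"roll": 0,"fingers": 40},{"travel": [5,0,-1],"roll": 0,"fingers": 60},{"travel": [5,0,-6],"roll": 0,"fingers": 60},{"travel": [5,0,-11],"roll": -8.5,"fingers": 60},{"travel": [5,0,-16],"roll": -17,"fingers": 60},{"travel": [5,0,-20],"roll": -25.5,"fingers": 60},{"travel": [5,0,-20],"roll": -34,"fingers": 60},{"travel": [3,0,-20],"roll": -42.5,"fingers": 60},{"travel": [1,0,-20],"roll": -51,"fingers": 60}]}}

```text
time_s: 6.95
tcp_pos: [0.505, 0.1034, 0.2442]
ee_rot: [[-0.715, -0.699, 0.003], [-0.699, 0.715, 0.002], [-0.004, -0.001, -1.0]]
wrist_force: [0.5, -0.5, -0.1]
gripper_width: 0.595
```

>>> {"api": "arm_command", "payload": {"rows": [{"travel": [0,0,0],"roll": -8.5,"fingers": 60},{"travel": [0,0,0],"roll": -17,"fingers": 60},{"travel": [0,0,0],"roll": -25.5,"fingers": 60},{"travel": [0,0,0],"roll": -34,"fingers": 60},{"travel": [0,0,0],"roll": -42.5,"fingers": 60},{"travel": [0,0,0],"roll": -51,"fingers": 60},{"travel": [0,0,0],"roll": -59.5,"fingers": 60},{"travel": [0,0,0],"roll": -68,"fingers": 60},{"travel": [0,0,0],"roll": -76.5,"fingers": 60},{"travel": [0,0,0],"roll": -85,"fingers": 60}]}}

```text
time_s: 7.95
tcp_pos: [0.5046, 0.1032, 0.2432]
ee_rot: [[0.633, -0.774, 0.002], [-0.774, -0.633, 0.0], [0.001, -0.002, -1.0]]
wrist_force: [0.3, -0.2, 0.3]
gripper_width: 0.599
```

>>> {"api": "arm_command", "payload": {"rows": [{"travel": [0,0,0],"roll": -8.5,"fingers": 60},{"travel": [0,0,0],"roll": -17,"fingers": 60},{"travel": [0,0,0],"roll": -25.5,"fingers": 60},{"travel": [0,0,0],"roll": -34,"fingers": 60},{"travel": [0,0,0],"roll": -42.5,"fingers": 60},{"travel": [0,0,0],"roll": -44,"fingers": 60},{"travel": [0,0,0],"roll": -44,"fingers": 60},{"travel": [0,0,0],"roll": -44,"fingers": 60}]}}

```text
time_s: 8.75
tcp_pos: [0.5045, 0.1032, 0.2432]
ee_rot: [[0.992, -0.125, 0.0], [-0.125, -0.992, 0.0], [0.0, -0.0, -1.0]]
wrist_force: [0.7, -0.3, 0.1]
gripper_width: 0.602
```

```bash
python3 -W ignore -c "
from h import *
plan(-.055,0,.22,0)
im,d=capture('side'); save(im,'side2.png'); m,M,_=blank('side',im,d); q=M[m].astype(np.float32)
print(m.sum(),cv2.minAreaRect(q),q.min(0),q.max(0))
im,d=capture('wrist'); save(im,'w2.png')
r=search_frame('wrist','knob_middle'); print(r, [toM(x['position']) for x in r])
"
```

```text
t 8.75 tcp M [-0.1698 -0.0005] 0.2432 yaw rel -0.18 j [ 29.6  10.9 -13.9   0.  -65.2  53.2]
target [0.6184 0.0897 0.22  ] travel cm [11.47 -0.09  2.32] roll -0.18 -0.18
F [ 0.67 -0.27  0.14] Mo [0.048 0.049 0.007] w 0.602
791 ((-0.09337226301431656, -0.0016289949417114258), (0.0678076297044754, 0.11742515116930008), 89.8271484375) [-0.15214606 -0.0353791 ] [-0.03456801  0.03235645]
[{'position': [0.6143, 0.0881, 0.1628], 'p': 0.69}] [array([-0.05888399, -0.00209175])]
```

>>> {"api": "arm_command", "payload": {"rows": [{"travel": [4,0,0],"roll": 0,"fingers": 60},{"travel": [8,0,0.5],"roll": 0,"fingers": 60},{"travel": [11.4,0,1.5],"roll": 0,"fingers": 60},{"travel": [11.4,0,2.8],"roll": 0,"fingers": 60},{"travel": [11.4,0,2.8],"roll": 0,"fingers": 60},{"travel": [11.4,0,2.8],"roll": 0,"fingers": 60}]}}

```text
time_s: 9.5
tcp_pos: [0.6168, 0.089, 0.215]
ee_rot: [[0.992, -0.123, -0.001], [-0.123, -0.992, -0.001], [-0.001, 0.001, -1.0]]
wrist_force: [-0.4, -0.2, 0.2]
gripper_width: 0.601
```

```bash
cat >> h.py <<'E'
def reddot(z):
    s=sense(); im,d=capture('wrist'); c=get_calibration('wrist'); f=240/np.tan(np.radians(c['fov_y'])/2)
    T=np.array(c['mount']); R=np.array(s['ee_rot']); p=np.array(s['tcp_pos'])
    hsv=cv2.cvtColor(im,cv2.COLOR_RGB2HSV); m=((hsv[...,0]<8)|(hsv[...,0]>172))&(hsv[...,1]>140)&(hsv[...,2]>70)
    n,l,st,ce=cv2.connectedComponentsWithStats(m.astype(np.uint8))
    for k in range(1,n):
        if st[k,4]<15: continue
        u=ce[k]-[c['cx'],c['cy']]; r=np.hypot(*u); t=r/f
        D=R@T[:3,:3]@np.r_[np.sin(t)*u/r,np.cos(t)]; o=R@T[:3,3]+p; Q=o+D*(z-o[2])/D[2]
        print('red px',ce[k].round(1),st[k,4],'world',Q.round(4),'M',toM(Q).round(4),'tool mm',((Q-p)@R*1000).round(1))
    return im
E
python3 -W ignore -c "
from h import *
plan(-.055,0,.147,0)
save(reddot(.163),'w3.png')
"
```

```text
t 9.5 tcp M [-0.0565 -0.0009] 0.215 yaw rel -0.06 j [ 23.1  22.6  -1.4   0.  -66.1  59.9]
target [0.6184 0.0897 0.147 ] travel cm [ 0.16 -0.09  6.8 ] roll -0.06 -0.06
F [-0.44 -0.21  0.25] Mo [ 0.009 -0.006 -0.078] w 0.601
red px [243.6 213.5] 197 world [0.6515 0.1288 0.163 ] M [-0.027   0.0428] tool mm [ 29.6 -43.7  51.9]
red px [320.2 263. ] 244 world [0.6173 0.0895 0.163 ] M [-0.0561 -0.0004] tool mm [ 0.5 -0.5 52. ]
```

View pics/w3.png

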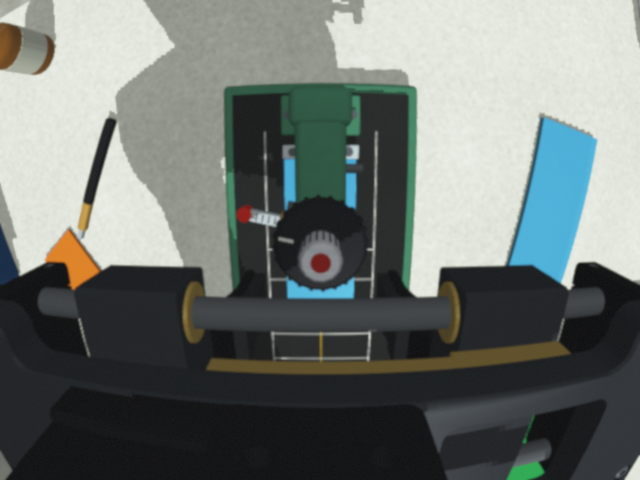

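The wrist view shows the blank's far edge at the stops (px 320,153) and the red knob dot at (320,263), 0.5 mm off the tool axis. Descending.

>>> {"api": "arm_command", "payload": {"rows": [{"travel": [0.05,-0.05,2],"roll": 0,"fingers": 60},{"travel": [0.05,-0.05,4],"roll": 0,"fingers": 60},{"travel": [0.05,-0.05,5.5],"roll": 0,"fingers": 60},{"travel": [0.05,-0.05,6.5],"roll": 0,"fingers": 60},{"travel": [0.05,-0.05,6.7],"roll": 0,"fingers": 60},{"travel": [0.05,-0.05,6.7],"roll": 0,"fingers": 60}]}}

```text
time_s: 10.15
tcp_pos: [0.6183, 0.0898, 0.149]
ee_rot: [[0.992, -0.122, 0.001], [-0.122, -0.992, 0.0], [0.001, -0.0, -1.0]]
wrist_force: [0.1, 0.0, 0.7]
gripper_width: 0.598
```

```bash
python3 -W ignore -c "
from h import *
plan(-.0565,-.0005,.147,0)
"
```

```text
t 10.15 tcp M [-0.0551  0.0001] 0.149 yaw rel -0.03 j [ 23.1  25.9  -6.3   0.  -57.8  59.9]
target [0.6169 0.0894 0.147 ] travel cm [-0.14  0.06  0.2 ] roll -0.03 -0.03
F [0.15 0.04 0.7 ] Mo [-0.028  0.027 -0.004] w 0.598
```

>>> {"api": "arm_command", "payload": {"rows": [{"travel": [0,0,0],"roll": 0,"fingers": 40},{"travel": [0,0,0],"roll": 0,"fingers": 33},{"travel": [0,0,0],"roll": 0,"fingers": 20},{"travel": [0,0,0],"roll": 0,"fingers": 20},{"travel": [0,0,0],"roll": 0,"fingers": 20},{"travel": [0,0,0],"roll": 0,"fingers": 20}]}}

```text
time_s: 10.75
tcp_pos: [0.6182, 0.0892, 0.1484]
ee_rot: [[0.992, -0.123, 0.0], [-0.123, -0.992, -0.001], [0.0, 0.001, -1.0]]
wrist_force: [-0.8, -0.8, 1.8]
gripper_width: 0.287
```

```bash
python3 -W ignore -c "
from h import *
plan(-.0565,-.0005,.147,0)
"
```

```text
t 10.75 tcp M [-0.0551 -0.0005] 0.1484 yaw rel -0.06 j [ 23.   25.9  -6.3   0.  -57.8  59.9]
target [0.6169 0.0894 0.147 ] travel cm [-0.14 -0.    0.14] roll -0.06 -0.06
F [-0.82 -0.84  1.81] Mo [-0.442  0.068 -0.01 ] w 0.287
```

>>> {"api": "arm_command", "payload": {"rows": [{"travel": [0,0,0],"roll": 5,"fingers": 20},{"travel": [0,0,0],"roll": 10,"fingers": 20},{"travel": [0,0,0],"roll": 15,"fingers": 20},{"travel": [0,0,0],"roll": 20,"fingers": 20}]}}

```text
time_s: 11.15
tcp_pos: [0.6182, 0.0891, 0.1484]
ee_rot: [[0.889, -0.458, 0.0], [-0.458, -0.889, -0.001], [0.0, 0.001, -1.0]]
wrist_force: [-0.4, -1.4, 1.2]
gripper_width: 0.289
```

```bash
python3 -W ignore -c "
from h import *
plan(-.0565,-.0005,.147,0);print(sense()['effort'])
"
```

```text
t 11.15 tcp M [-0.0552 -0.0006] 0.1484 yaw rel -20.24 j [ 23.   25.9  -6.3   0.  -57.8  39.7]
target [0.6169 0.0894 0.147 ] travel cm [-0.13  0.04  0.14] roll -20.24 -20.24
F [-0.42 -1.45  1.22] Mo [-0.472  0.065  0.14 ] w 0.289
[  0.98079275 -39.89196539  17.09945261   3.24054614   0.33533773
   0.44370443]
```

>>> {"api": "arm_command", "payload": {"rows": [{"travel": [0,0,0],"roll": 3,"fingers": 20},{"travel": [0,0,0],"roll": 6,"fingers": 20},{"travel": [0,0,0],"roll": 9,"fingers": 20}]}}

```text
time_s: 11.45
tcp_pos: [0.6182, 0.0891, 0.1484]
ee_rot: [[0.807, -0.59, -0.0], [-0.59, -0.807, -0.001], [0.0, 0.001, -1.0]]
wrist_force: [-0.2, -1.4, 1.3]
gripper_width: 0.288
```

```bash
python3 -W ignore -c "
from h import *
plan(-.0565,-.0005,.147,0);print(sense()['effort'])
save(reddot(.163),'w4.png')
"
```

```text
t 11.45 tcp M [-0.0552 -0.0006] 0.1484 yaw rel -29.16 j [ 23.   25.9  -6.3   0.  -57.8  30.8]
target [0.6169 0.0894 0.147 ] travel cm [-0.12  0.06  0.14] roll -29.16 -29.16
F [-0.21 -1.39  1.28] Mo [-0.506  0.09   0.075] w 0.288
[  0.99790089 -39.87131596  17.10535347   3.24722171   0.33791017
   0.21533224]
```

```bash
cat >> h.py <<'E'
def hold(n):
    L=[];E=[]
    for i in range(n):
        capture('wrist'); s=sense(); L.append(s['moment'][2]); E.append(s['effort'][5])
    R=np.array(s['ee_rot']);y=np.degrees(np.arctan2(R[1,0],R[0,0]))+7
    print('t',s['time_s'],'yaw',round(y,2),'Mz',np.round(L,3),'mean',np.mean(L).round(4),'+-',(np.std(L)/n**.5).round(3),'e6',np.round(E,3)[[0,-1]],'F',np.round(s['wrist_force'],1))
E
python3 -W ignore -c "
from h import *
hold(8)"
```

```text
t 11.9 yaw -29.05 Mz [ 0.047 -0.06  -0.069 -0.004 -0.048  0.018 -0.016 -0.016] mean -0.0186 +- 0.013 e6 [-0.17   0.021] F [-0.5 -3.8  3.3]
```

>>> {"api": "arm_command", "payload": {"rows": [{"travel": [0,0,0],"roll": 3,"fingers": 20},{"travel": [0,0,0],"roll": 6,"fingers": 20},{"travel": [0,0,0],"roll": 9,"fingers": 20}]}}

```text
time_s: 12.2
tcp_pos: [0.6181, 0.0892, 0.1484]
ee_rot: [[0.705, -0.709, -0.0], [-0.709, -0.705, -0.001], [0.0, 0.001, -1.0]]
wrist_force: [-0.6, -3.6, 1.8]
gripper_width: 0.29
```

```bash
python3 -W ignore -c "
from h import *
hold(8)"
```

```text
t 12.6 yaw -38.04 Mz [ 0.098 -0.016 -0.032 -0.024 -0.034  0.007 -0.067 -0.005] mean -0.0092 +- 0.016 e6 [-0.184  0.016] F [-0.9 -4.5  3.8]
```

The torque relaxes when holding, so I will read it while moving, one row per reading.

```bash
cat > r.py <<'E'
from station import sense
import numpy as np
s=sense();R=np.array(s['ee_rot']);y=-(np.degrees(np.arctan2(R[1,0],R[0,0]))+7)
l=f"{s['time_s']:.2f} {y:.2f} {s['moment'][2]:.4f} {s['effort'][5]:.4f} {s['joint_velocities'][5]:.2f} {s['gripper_width']:.3f}"
print(l);open('log.txt','a').write(l+'\n')
E
python3 r.py
```

```text
12.60 38.04 -0.0052 0.0155 -0.14 0.293
```

>>> {"api": "arm_command", "payload": {"rows": [{"travel": [0,0,0],"roll": 2.5,"fingers": 20},{"travel": [0,0,0],"roll": 5,"fingers": 20}]}}

```text
time_s: 12.8
tcp_pos: [0.6181, 0.0892, 0.1484]
ee_rot: [[0.641, -0.767, -0.0], [-0.767, -0.641, -0.001], [0.0, 0.0, -1.0]]
wrist_force: [-0.1, -5.1, 4.1]
gripper_width: 0.29
```

```bash
python3 r.py
```

```text
12.80 43.11 0.0467 0.1633 -24.84 0.290
```

>>> {"api": "arm_command", "payload": {"rows": [{"travel": [0,0,0],"roll": 2.5,"fingers": 20}]}}

```text
time_s: 12.9
tcp_pos: [0.6181, 0.0892, 0.1484]
ee_rot: [[0.607, -0.794, -0.0], [-0.794, -0.607, -0.001], [0.0, 0.0, -1.0]]
wrist_force: [-0.7, -5.5, 5.6]
gripper_width: 0.285
```

```bash
python3 r.py
```

```text
12.90 45.61 0.1180 0.1584 -24.77 0.285
```

>>> {"api": "arm_command", "payload": {"rows": [{"travel": [0,0,0],"roll": 2.5,"fingers": 20}]}}

```text
time_s: 13.0
tcp_pos: [0.6181, 0.0892, 0.1484]
ee_rot: [[0.572, -0.82, 0.0], [-0.82, -0.572, -0.001], [0.001, 0.0, -1.0]]
wrist_force: [-0.6, -5.4, 3.7]
gripper_width: 0.29
```

```bash
python3 r.py
```

```text
13.00 48.11 0.1202 0.1583 -24.74 0.290
```

>>> {"api": "arm_command", "payload": {"rows": [{"travel": [0,0,0],"roll": 2.5,"fingers": 20}]}}

```text
time_s: 13.1
tcp_pos: [0.6181, 0.0892, 0.1484]
ee_rot: [[0.536, -0.844, -0.0], [-0.844, -0.536, -0.001], [0.001, 0.0, -1.0]]
wrist_force: [-0.7, -5.4, 4.9]
gripper_width: 0.286
```

```bash
python3 r.py
```

```text
13.10 50.61 0.0967 0.1583 -24.71 0.286
```

>>> {"api": "arm_command", "payload": {"rows": [{"travel": [0,0,0],"roll": 2.5,"fingers": 20}]}}

```text
time_s: 13.2
tcp_pos: [0.6181, 0.0892, 0.1484]
ee_rot: [[0.498, -0.867, 0.0], [-0.867, -0.498, -0.001], [0.001, 0.0, -1.0]]
wrist_force: [-0.7, -5.2, 4.3]
gripper_width: 0.288
```

```bash
python3 r.py
```

```text
13.20 53.11 0.1047 0.1584 -24.75 0.288
```

>>> {"api": "arm_command", "payload": {"rows": [{"travel": [0,0,0],"roll": 2.5,"fingers": 20}]}}

```text
time_s: 13.3
tcp_pos: [0.6181, 0.0892, 0.1484]
ee_rot: [[0.46, -0.888, -0.0], [-0.888, -0.46, -0.001], [0.001, 0.0, -1.0]]
wrist_force: [-1.5, -4.5, 4.5]
gripper_width: 0.291
```

```bash
python3 r.py
```

```text
13.30 55.61 0.1466 0.1584 -24.67 0.291
```

Joint-6 effort is noise-free at this speed (0.1584 Nm baseline). I'm stopping near +0.07 Nm, about 17 N, and will keep the speed the same.

>>> {"api": "arm_command", "payload": {"rows": [{"travel": [0,0,0],"roll": 2.5,"fingers": 20},{"travel": [0,0,0],"roll": 5,"fingers": 20},{"travel": [0,0,0],"roll": 7.5,"fingers": 20}]}}

```text
time_s: 13.6
tcp_pos: [0.6181, 0.0892, 0.1484]
ee_rot: [[0.34, -0.94, -0.0], [-0.94, -0.34, -0.001], [0.001, 0.0, -1.0]]
wrist_force: [0.1, -5.4, 4.0]
gripper_width: 0.287
```

```bash
python3 r.py
```

```text
13.60 63.11 0.1697 0.1585 -24.68 0.287
```

>>> {"api": "arm_command", "payload": {"rows": [{"travel": [0,0,0],"roll": 2.5,"fingers": 20},{"travel": [0,0,0],"roll": 5,"fingers": 20},{"travel": [0,0,0],"roll": 7.5,"fingers": 20}]}}

```text
time_s: 13.9
tcp_pos: [0.6181, 0.0892, 0.1484]
ee_rot: [[0.215, -0.977, -0.0], [-0.977, -0.215, -0.001], [0.001, 0.0, -1.0]]
wrist_force: [-0.4, -5.9, 4.3]
gripper_width: 0.29
```

```bash
python3 r.py
```

```text
13.90 70.61 0.1814 0.1586 -24.73 0.290
```

>>> {"api": "arm_command", "payload": {"rows": [{"travel": [0,0,0],"roll": 2.5,"fingers": 20},{"travel": [0,0,0],"roll": 5,"fingers": 20},{"travel": [0,0,0],"roll": 7.5,"fingers": 20}]}}

```text
time_s: 14.2
tcp_pos: [0.6181, 0.0892, 0.1484]
ee_rot: [[0.085, -0.996, -0.0], [-0.996, -0.085, -0.001], [0.001, 0.0, -1.0]]
wrist_force: [-1.3, -4.6, 4.4]
gripper_width: 0.288
```

```bash
python3 r.py
```

```text
14.20 78.11 0.0923 0.1587 -24.71 0.288
```

>>> {"api": "arm_command", "payload": {"rows": [{"travel": [0,0,0],"roll": 2.5,"fingers": 20},{"travel": [0,0,0],"roll": 5,"fingers": 20}]}}

```text
time_s: 14.4
tcp_pos: [0.618, 0.0892, 0.1484]
ee_rot: [[-0.002, -1.0, -0.0], [-1.0, 0.002, -0.001], [0.001, 0.0, -1.0]]
wrist_force: [-0.8, -4.1, 3.9]
gripper_width: 0.292
```

```bash
python3 r.py
```

```text
14.40 83.11 0.1297 0.1587 -24.88 0.292
```

>>> {"api": "arm_command", "payload": {"rows": [{"travel": [0,0,0],"roll": 2.5,"fingers": 20},{"travel": [0,0,0],"roll": 5,"fingers": 20}]}}

```text
time_s: 14.6
tcp_pos: [0.618, 0.0892, 0.1484]
ee_rot: [[-0.089, -0.996, -0.0], [-0.996, 0.089, -0.001], [0.001, 0.0, -1.0]]
wrist_force: [-1.1, -4.5, 4.3]
gripper_width: 0.287
```

```bash
python3 r.py
```

```text
14.60 88.11 0.1124 0.1588 -24.78 0.287
```

>>> {"api": "arm_command", "payload": {"rows": [{"travel": [0,0,0],"roll": 2.5,"fingers": 20},{"travel": [0,0,0],"roll": 5,"fingers": 20}]}}

```text
time_s: 14.8
tcp_pos: [0.618, 0.0892, 0.1484]
ee_rot: [[-0.176, -0.984, -0.0], [-0.984, 0.176, -0.001], [0.001, 0.0, -1.0]]
wrist_force: [-0.8, -4.2, 4.8]
gripper_width: 0.291
```

```bash
python3 r.py
```

```text
14.80 93.11 0.0611 0.1585 -24.72 0.291
```

>>> {"api": "arm_command", "payload": {"rows": [{"travel": [0,0,0],"roll": 2.5,"fingers": 20},{"travel": [0,0,0],"roll": 5,"fingers": 20}]}}

```text
time_s: 15.0
tcp_pos: [0.618, 0.0892, 0.1484]
ee_rot: [[-0.261, -0.965, -0.0], [-0.965, 0.261, -0.001], [0.001, 0.0, -1.0]]
wrist_force: [-1.0, -5.2, 4.9]
gripper_width: 0.29
```

```bash
python3 r.py
```

```text
15.00 98.11 0.1235 0.1482 -24.83 0.290
```

>>> {"api": "arm_command", "payload": {"rows": [{"travel": [0,0,0],"roll": 2.5,"fingers": 20},{"travel": [0,0,0],"roll": 5,"fingers": 20}]}}

```text
time_s: 15.2
tcp_pos: [0.618, 0.0892, 0.1484]
ee_rot: [[-0.344, -0.939, -0.0], [-0.939, 0.344, -0.001], [0.001, 0.0, -1.0]]
wrist_force: [-0.9, -5.0, 4.3]
gripper_width: 0.289
```

```bash
python3 r.py
```

```text
15.20 103.11 0.1557 0.1384 -24.80 0.289
```

>>> {"api": "arm_command", "payload": {"rows": [{"travel": [0,0,0],"roll": 2.5,"fingers": 20},{"travel": [0,0,0],"roll": 5,"fingers": 20}]}}

```text
time_s: 15.4
tcp_pos: [0.618, 0.0892, 0.1484]
ee_rot: [[-0.424, -0.906, -0.0], [-0.906, 0.424, -0.001], [0.001, 0.0, -1.0]]
wrist_force: [-2.5, -4.9, 4.7]
gripper_width: 0.289
```

```bash
python3 r.py
```

```text
15.40 108.10 0.1892 0.1285 -24.76 0.289
```

Contact began at about 93°. From there the effort changes by a steady 0.01 Nm per 5° (predicted 0.011, or 2.8 N) and the wrist moment rises. It is now about 8 N; 15° more should give about 16 N.

>>> {"api": "arm_command", "payload": {"rows": [{"travel": [0,0,0],"roll": 2.5,"fingers": 20},{"travel": [0,0,0],"roll": 5,"fingers": 20}]}}

```text
time_s: 15.6
tcp_pos: [0.618, 0.0892, 0.1484]
ee_rot: [[-0.501, -0.865, -0.0], [-0.865, 0.501, -0.001], [0.001, -0.0, -1.0]]
wrist_force: [-1.3, -4.9, 4.8]
gripper_width: 0.287
```

```bash
python3 r.py
```

```text
15.60 113.10 0.1890 0.1185 -24.89 0.287
```

>>> {"api": "arm_command", "payload": {"rows": [{"travel": [0,0,0],"roll": 2.5,"fingers": 20},{"travel": [0,0,0],"roll": 5,"fingers": 20}]}}

```text
time_s: 15.8
tcp_pos: [0.618, 0.0893, 0.1484]
ee_rot: [[-0.575, -0.818, -0.0], [-0.818, 0.575, -0.001], [0.001, -0.0, -1.0]]
wrist_force: [-1.6, -4.7, 4.6]
gripper_width: 0.29
```

```bash
python3 r.py
```

```text
15.80 118.10 0.2016 0.1088 -24.68 0.290
```

>>> {"api": "arm_command", "payload": {"rows": [{"travel": [0,0,0],"roll": 2.5,"fingers": 20},{"travel": [0,0,0],"roll": 5,"fingers": 20}]}}

```text
time_s: 16.0
tcp_pos: [0.618, 0.0893, 0.1484]
ee_rot: [[-0.644, -0.765, -0.0], [-0.765, 0.644, -0.001], [0.001, -0.0, -1.0]]
wrist_force: [-1.4, -4.9, 4.8]
gripper_width: 0.289
```

```bash
python3 r.py
```

```text
16.00 123.09 0.1468 0.0988 -24.85 0.289
```

>>> {"api": "arm_command", "payload": {"rows": [{"travel": [0,0,0],"roll": 2.5,"fingers": 20},{"travel": [0,0,0],"roll": 2.5,"fingers": 20},{"travel": [0,0,0],"roll": 2.5,"fingers": 20},{"travel": [0,0,0],"roll": 2.5,"fingers": 40},{"travel": [0,0,0],"roll": 2.5,"fingers": 60},{"travel": [0,0,0],"roll": 2.5,"fingers": 60},{"travel": [0,0,0],"roll": 2.5,"fingers": 60}]}}

```text
time_s: 16.7
tcp_pos: [0.6181, 0.0902, 0.1476]
ee_rot: [[-0.676, -0.737, -0.0], [-0.737, 0.676, 0.001], [-0.0, 0.001, -1.0]]
wrist_force: [0.2, 1.1, -0.4]
gripper_width: 0.554
```

>>> {"api": "arm_command", "payload": {"rows": [{"travel": [0,0,-1],"roll": 0,"fingers": 60},{"travel": [0,0,-4],"roll": 0,"fingers": 60},{"travel": [0,0,-8],"roll": 0,"fingers": 60},{"travel": [0,0,-12],"roll": 0,"fingers": 60},{"travel": [0,0,-15],"roll": 0,"fingers": 60},{"travel": [0,0,-15],"roll": 0,"fingers": 60},{"travel": [0,0,-15],"roll": 0,"fingers": 60}]}}

```text
time_s: 17.4
tcp_pos: [0.6181, 0.0898, 0.2993]
ee_rot: [[-0.676, -0.737, 0.002], [-0.737, 0.676, 0.001], [-0.002, -0.0, -1.0]]
wrist_force: [-0.2, 0.2, -1.6]
gripper_width: 0.603
```

```bash
python3 -W ignore -c "
from h import *
plan(-.0565,-.0005,.147,0)
im,d=capture('side'); m,M,_=blank('side',im,d); q=M[m].astype(np.float32)
print(m.sum(),cv2.minAreaRect(q),q.min(0),q.max(0))
for a,b in (('side','0'),('side','')):
  if b: i2=cv2.cvtColor(cv2.imread('pics/side0.png'),cv2.COLOR_BGR2RGB);dd=np.load('side0.npy')
  else: i2,dd=im,d
  h=cv2.cvtColor(i2,cv2.COLOR_RGB2HSV);P=pts('side',dd);MM=toM(P)
  for lo,hi,nm in((.06,.1,'bar'),(.15,.17,'dot')):
    r=((h[...,0]<8)|(h[...,0]>172))&(h[...,1]>150)&(P[...,2]>lo)&(P[...,2]<hi)&(abs(MM[...,0]+.05)<.1)&(abs(MM[...,1])<.1)
    v,u=np.nonzero(r);print(b or 'now',nm,len(u),u.mean(),v.mean(),P[r].mean(0))
a=cv2.resize(cv2.cvtColor(im,cv2.COLOR_RGB2BGR)[210:325,195:355],(800,575),interpolation=cv2.INTER_CUBIC);cv2.imwrite('pics/end.png',a)
"
```

```text
t 17.4 tcp M [-0.0553  0.0001] 0.2993 yaw rel -125.57 j [ 23.1  19.9   6.7  -0.  -76.6 -65.6]
target [0.6169 0.0894 0.147 ] travel cm [ 0.15  0.07 15.23] roll -125.57 -125.57
F [-0.2   0.19 -1.56] Mo [ 0.086 -0.081 -0.009] w 0.603
769 ((-0.09334877133369446, -0.0016448162496089935), (0.11766041070222855, 0.06730175018310547), 0.09361952543258667) [-0.15214606 -0.0353791 ] [-0.03456801  0.03210055]
0 bar 30 247.26666666666668 278.73333333333335 [0.63874773 0.14895706 0.07837155]
0 dot 2 258.5 233.0 [0.61865779 0.08609812 0.16281618]
now bar 16 248.0 278.5 [0.63696292 0.14924825 0.07945786]
now dot 1 259.0 233.0 [0.61700136 0.08902775 0.16507554]
```

View pics/end.png

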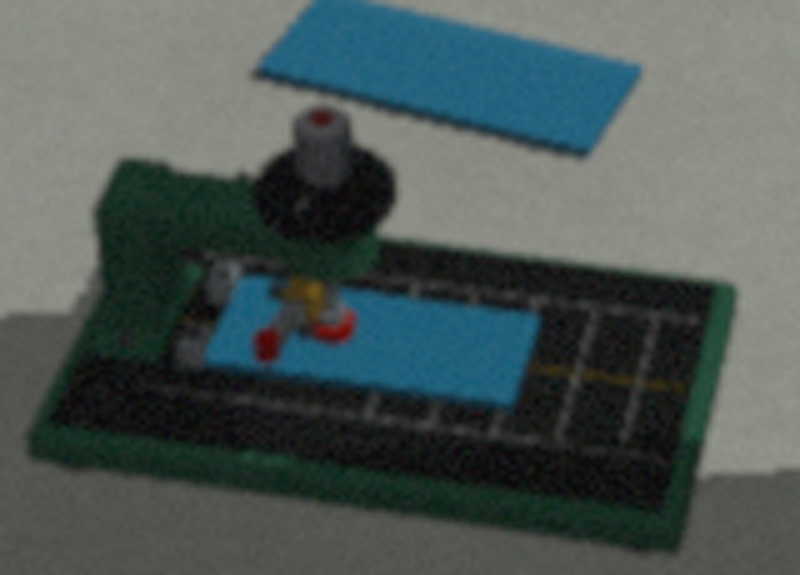

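The picture shows the blank (205–540, 280–405) against both stops, the red pad on the glass at (335,322) and the bar end where it was (less than 1 px off). Handing in.

```bash
python3 -c "
from station import *
print(finish_job())"
```

```text
the job is handed in; nothing more can be done
None
```

The blue blank is home against both stops and the pad clamps it with an estimated 16–18 N. I handed the job in at about 17.5 s; no verdict is reported.

- **Blank:** I pushed it along the bed with two fingers on its near edge until the stops held it at about 6 N. It measures square within about 0.1° and centred within 2 mm. Its near edge reads about 152 mm before the stops against the nominal 150 mm, which is within camera accuracy; the force at the stops and the pictures both say it is seated.
- **Clamping:** I gripped only the silver knob and turned it clockwise about 125°. The pad met the glass at about 93°. From there the torque rose steadily to about 0.06 Nm above free turning at the last reading, before a final 2.5°. By torque that makes 16 N, and by angle 18 N.
- **Torque reading:** the wrist moment was too noisy, and fell to zero when holding still. I relied on the joint-6 motor torque while turning, which changed at 0.010 Nm per 5° against 0.011 predicted. Its sign was opposite to what I expected. The wrist moment rose along with it, except for one low reading at the end.
- **Handwheel and the rest:** the bar end is within 1 pixel of where it started (about 2 mm by depth). The arm is clear above, and it went near nothing else on the table.

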